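# Zero the antenna tuner's roller-inductor crank and set it two turns off

## Task

Preset the antenna tuner: take the crank's black hand knob, turn the crank clockwise until it comes up against its end stop, then back it off counter-clockwise exactly two full turns. Finish while still holding the crank knob between the fingers at that setting, ready for fine tuning, and leave the tuner's two round knobs and the other things on the table as they are.

Things in the scene. Friction and masses are not known exactly. Their poses are not given: they have to be found in the camera images.
- tuner: The antenna tuner: dark steel console 360 wide (y), 240 deep (x), 146 high, fixed on the table. Origin: centre of its underside. x points from its front to its back (away from the robot), y to its left seen from the robot, z up. The bare-metal front panel rises from a lower edge 40 above the table, 120 in front of the origin, leaning back 45 degrees from vertical.
- hub (a point): Point on the crank's axis at the middle of the hand knob's length, 44 out from the panel. Site axes: z = crank axis, square to the panel, pointing out toward the robot's side and 45 degrees above horizontal; x = straight up the panel's slope (12 o'clock); y = level, to the left along the panel (9 o'clock). The knob's middle runs round this point in the x-y plane at radius 38.
- crank (a joint): Crank angle, rad: 0 at the rigid clockwise end stop, growing counter-clockwise as seen facing the panel, 6.283 a turn. At q the knob's middle is 38*(cos q, sin q) mm from hub along its x, y: 12 o'clock at the stop and at each whole turn, 9 o'clock a quarter turn back from it. Starts 0.4 to 1.6 turns off the stop. Turning takes about 1.5 N at the knob; it stays where it is left.
- crank_knob: The crank's black hand knob: cylinder 16 across, 40 long, standing out square to the panel from the end of the steel crank arm, the only part that can be gripped. Origin: its middle; z along it, parallel to the crank's axis. It spins freely on its pin, so a gripper that keeps its orientation can hold it all the way round. The crank arm starts 27 from its middle, toward the panel.
- dial (a point): Centre of the round white turns-counter dial, 49 across, at the panel's upper left (56 up the slope and 92 left of the crank's axis). 12 ticks; the needle points to the thick tick at the top when the crank is at its stop and moves clockwise one tick for each turn backed off. Site axes as hub. Only to be looked at.
- left_mark (a point): White mark on the skirt rim of the round black knob with a bright cap (47 across, 27 high) on the left of the panel, centred 125 to the left of the crank's axis and 20 lower down the slope. To be left as it is.
- right_mark (a point): White mark on the skirt rim of the same kind of capped knob on the right of the panel, 125 to the right of the crank's axis and 20 lower down the slope. To be left as it is.
- phone: Black smartphone 156 x 74 x 9 lying in front of the tuner, left; origin at the centre of its underside. Bystander.
- paddle_key: Steel Morse paddle key, base 100 x 75, 42 high, standing in front of the tuner, right; origin at the centre of its underside. Bystander.
- mug: White mug, 80 in diameter and 95 high, standing to the right of the tuner; origin at the centre of its underside. Bystander.
- desk_mic: Desk microphone with a green base 130 x 100 and a gooseneck 235 high, standing to the left of the tuner; origin at the centre of its underside. Bystander.

How it is judged:
By the outcome, as a careful person would: the job done as asked, in the order asked, and still so for the second after the job is handed in, while the arm keeps its last pose, push and grip.
It also fails if it takes over 64 s, if anything falls off the work surface, if the arm or the gripper's body presses on something with over 40 N, if the wrist force passes 120 N, or if a joint passes its speed limit or range.

## Robot

A 6-joint arm with a two-finger parallel gripper is mounted at the origin on the work surface. World frame = base frame: x ahead of the robot, y to its left, z up, the work surface at z = 0. Lengths are in m, angles in rad, forces in N, time in s.
With the tool pointing down it reaches from about 0.15 to 0.775 m from the base axis. Payload 6.1 kg.
Tool frame: the origin (TCP) lies midway between the tips of the shut fingers; the grasp point (between the pads) lies 19 mm behind it; z points along the fingers, y is the line along which they close (so a half turn about z gives the same grasp; the last joint's range is limited). The gripper opens to 85 mm and grips with 20 to 120 N. Pads are 22 mm wide; open, the fingers measure 114 mm over their backs; the gripper's body (76 mm by 85 mm) begins 54 mm behind the grasp point. The pads swing forward as they close: fully open they stand 13 mm farther back than shut.
Start: joints at [1.202, 0.126, -0.04, 1.405, 0, 1.571], TCP at [0.189, 0.49, 0.231] pointing down, gripper open.
Joint ranges: [-2.72, 2.72], [-0.95, 1.95], [-1.27, 1.35], [-1.78, 2.02], [-1.46, 1.47], [-3.14, 3.14]. Speed limits (rad/s): [2.39, 2.39, 3.01, 3.14, 3.14, 3.14].

## Interface

Orientations are given as a unit quaternion [x, y, z, w].
In Python, from workcell import * gives the robot as it stands.
- The arm moves only by the tool step_arm, never from a script. Its argument "rows" is a list of rows, each an object with "delta_pos": the shift along the world's x, y, z in mm, a list of three; "roll": the turn about the world's z in degrees; "fingers": the opening, from 0 (shut) to 1 (fully open). In form: [{"delta_pos": [dx, dy, dz], "roll": roll, "fingers": fingers}, ...]. A call has 1 to 12 rows; each row is the pose to reach, as a shift and turn from the pose commanded when the call began; what a row does not reach only later rows make up. A row lasts 1/8 s, in which the tool goes at most 62.5 mm and 10.7 degrees, less where a joint would pass 70% of its speed; a pose out of reach is approached as far as the arm can. A call with a gripper value outside its range is refused whole. The fingers move at their own pace and stop on an object; "newtons" is the grip in N (left out, the last holds). Time passes only in rows, so rows that repeat a pose let the fingers close. It gives the time, the measured TCP pose, the force, the opening and the grip force at its end, in the units of the state.
- read_state(): the state, without advancing time (a new reading comes with each control period).
- camera(name): name is "scene" or "top"; returns a dict with "img" (400x640x3 uint8, red, green, blue), "depth" (400x640 float32, m along the optical axis (not along the pixel's ray), 0 where there is no reading), "fx", "fy", "cx", "cy" (pixels), "distortion" ([k1, k2, p1, p2, k3] as OpenCV has them; the pictures are not rectified), "T" (4x4, takes a point from camera to world coordinates). Camera axes: x right, y up, looking along -z (the intrinsics and any distortion apply to the point x, -y, -z); pixel columns grow to the right and rows downward; lengths in m; the calibration is good to about 2 mm. A picture is of the moment at which its call begins.
- sign_off(): hands the job in; it is judged then, once.
The state is a dict: "time": time; "q": joint angles; "qd": joint speeds; "tau": joint torques, N m; "position": TCP position; "eef_rot": TCP orientation; "force": force on the tool from outside, world axes, zero at the start; "wrist_torque": the same for the moment, N m; "gripper_width": opening from 0.0 (shut) to 1.0 (fully open); "finger_force": force on a finger pad.
Only numpy, scipy, OpenCV 4.12 (cv2) and the standard library are available. Lean on these libraries where they do the work, as an engineer would, in place of code of your own. Each camera call takes 0.05 s, during which the arm holds its last target. There are 200 camera calls.

## Working session

There is one attempt and no reset: what is moved stays moved. The work goes in short steps, Python scripts to look and compute and a tool call to move; the robot and the scene stay as the last step left them, time stands still between calls to the robot, and variables do not carry over. Pictures are saved under pics/ and viewed, at most 10 in all, crops included, and the job is handed in when it is done.

Besides the shell and the picture viewer there is one more tool, called after "Request:" as name([rows], argument=value, ...), one row to a line, values as JSON. step_arm: Moves the arm, as the interface text tells. Its arguments: {"type":"object","properties":{"rows":{"type":"array","items":{"type":"object","properties":{"delta_pos":{"type":"array","items":{"type":"number"}},"roll":{"type":"number"},"fingers":{"type":"number"}}}},"newtons":{"type":"number"}},"required":["rows"]}

```bash
ls; mkdir -p pics; python3 - <<'E'
from workcell import *
import cv2,numpy as np
s=read_state();print({k:np.round(v,3) for k,v in s.items()})
for n in("scene","top"):
    c=camera(n);np.savez(f"pics/{n}0.npz",**{k:np.array(c[k]) for k in c})
    cv2.imwrite(f"pics/{n}0.png",c["img"][:,:,::-1]);print(n,c["fx"],c["fy"],c["cx"],c["cy"],c["distortion"],np.round(c["T"],3).tolist())
E
```

```text
pics
{'time': np.float64(0.0), 'q': array([ 1.202,  0.126, -0.041,  1.405, -0.   ,  1.571]), 'qd': array([ 0.002, -0.002, -0.001, -0.   ,  0.001,  0.001]), 'tau': array([ 0.0000e+00, -4.3591e+01,  3.5293e+01,  1.7000e-02,  0.0000e+00,
       -0.0000e+00]), 'position': array([0.189, 0.489, 0.231]), 'eef_rot': array([ 0.183,  0.983, -0.001, -0.   ]), 'force': array([-0.683,  0.323,  0.081]), 'wrist_torque': array([0.042, 0.046, 0.012]), 'finger_force': np.float64(0.0), 'gripper_width': np.float64(1.0)}
scene 433.1482155252409 433.1482155252409 321.0470245071993 200.77828232432586 [-0.01890702  0.          0.          0.          0.        ] [[0.484, -0.752, 0.448, 0.967], [0.875, 0.41, -0.258, -0.225], [0.01, 0.517, 0.856, 1.01], [0.0, 0.0, 0.0, 1.0]]
top 471.5891054150553 471.5891054150553 319.677305644236 202.84097069584863 [-0.09356672  0.          0.          0.          0.        ] [[-0.002, 0.999, -0.043, 0.435], [-1.0, -0.001, 0.007, 0.038], [0.007, 0.043, 0.999, 1.461], [0.0, 0.0, 0.0, 1.0]]
```

View pics/scene0.png

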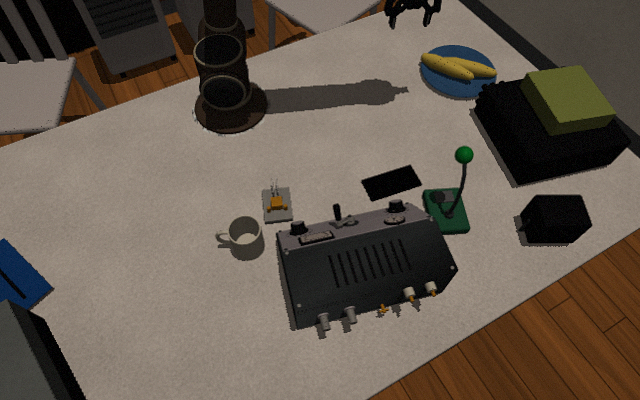

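View pics/top0.png

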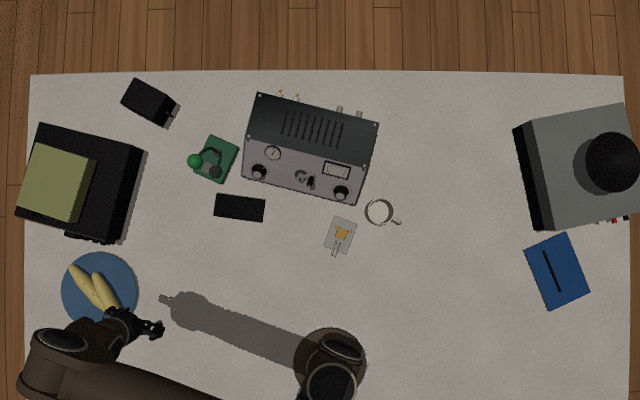

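```bash
python3 - <<'E'
import cv2,numpy as np
a=cv2.imread("pics/top0.png")[85:215,230:390];b=cv2.imread("pics/scene0.png")[190:270,270:430]
f=lambda i:cv2.resize(i,None,fx=4.8,fy=4.8,interpolation=cv2.INTER_CUBIC)
a=cv2.convertScaleAbs(f(a),alpha=1.6);b=cv2.convertScaleAbs(f(b),alpha=1.8)
cv2.imwrite("pics/a1.png",cv2.resize(a[:600],(768,600) if a.shape[0]<600 else None) if 0 else a[:598]);cv2.imwrite("pics/b1.png",b)
E
```

```text
(no output)
```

View pics/a1.png

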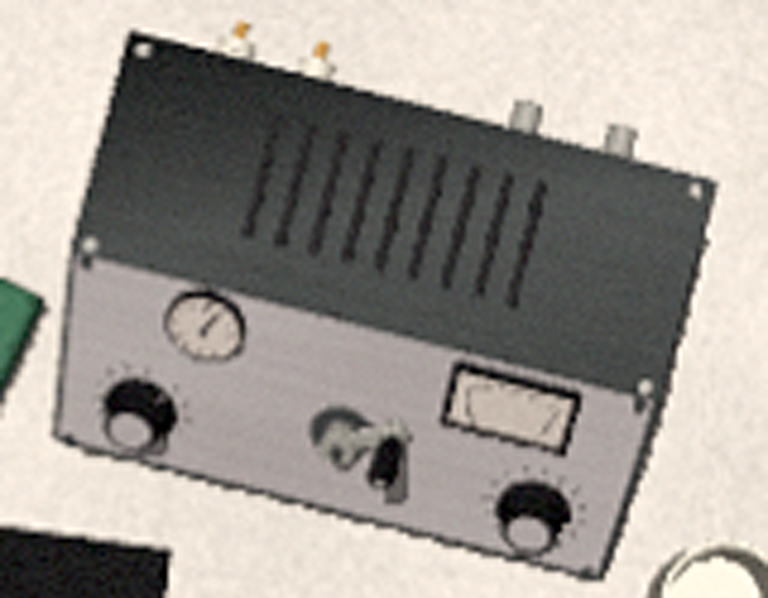

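View pics/b1.png

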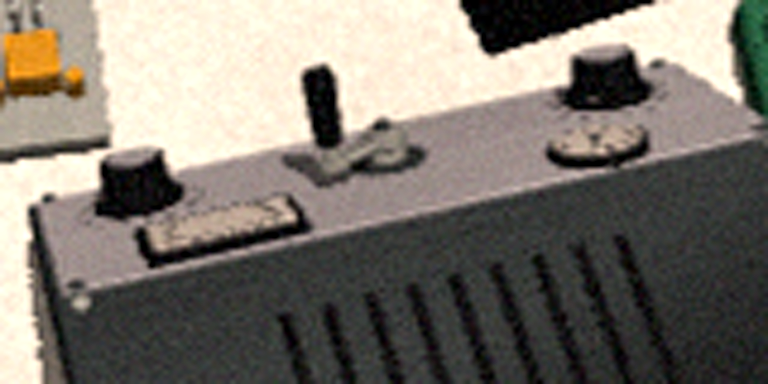

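```bash
cat >h.py <<'E'
import numpy as np,cv2
def ray(c,uv):
    K=np.array([[c["fx"],0,c["cx"]],[0,c["fy"],c["cy"]],[0,0,1.]])
    p=cv2.undistortPoints(np.array([[uv]],float),K,np.array(c["distortion"],float))[0,0]
    T=np.array(c["T"]);return T[:3,3],T[:3,:3]@np.array([p[0],-p[1],-1])
def onplane(c,uv,n,d):
    o,r=ray(c,uv);return o+r*(d-n@o)/(n@r)
def tri(rs):
    A=0;b=0
    for o,r in rs:
        r=r/np.linalg.norm(r);P=np.eye(3)-np.outer(r,r);A=A+P;b=b+P@o
    x=np.linalg.solve(A,b);return x,[np.linalg.norm(np.cross(x-o,r/np.linalg.norm(r))) for o,r in rs]
E
python3 - <<'E'
from h import *
t=np.load("pics/top0.npz");s=np.load("pics/scene0.npz")
ta=lambda x,y:(230+(x+.5)/4.8-.5,85+(y+.5)/4.8-.5); sb=lambda x,y:(270+(x+.5)/4.8-.5,190+(y+.5)/4.8-.5)
Z=np.array([0,0,1.])
P=[onplane(t,ta(*p),Z,.146) for p in[(130,33),(714,182),(75,258),(652,400)]]
Q=[onplane(t,ta(*p),Z,.040) for p in[(58,437),(600,580)]]
print(np.round(P+Q,4))
BL,BR,FL,FR=P;y=(BL-BR+FL-FR);y/=np.linalg.norm(y);yaw=np.arctan2(-y[0],y[1]);x=np.array([np.cos(yaw),np.sin(yaw),0])
print("yaw",np.degrees(yaw),"w",np.linalg.norm(BL-BR),np.linalg.norm(FL-FR),"roofdepth",((BL+BR-FL-FR)/2)@x,"full",((BL+BR-Q[0]-Q[1])/2)@x)
# origin: back edge x=+.12; panel top x=-.014; lower x=-.12
o=np.mean([ (BL+BR)/2-.12*x,(FL+FR)/2+.014*x,(Q[0]+Q[1])/2+.12*x],axis=0);o[2]=0;print("o",o)
n=(-x+Z)/2**.5;u=(x+Z)/2**.5;p0=o-.12*x+.04*Z;d=n@p0
def loc(p):return np.round(np.array([u@(p-p0),y@(p-p0),n@(p-p0)])*1000,1)
D=onplane(t,ta(205,325),n,d+.003);L=onplane(t,ta(128,430),n,d+.027);R=onplane(t,ta(527,530),n,d+.027)
for q in(D,L,R):print(loc(q))
print("hub s,y est", loc(D)[:2]-[56,92],loc(L)[:2]-[-20,125],loc(R)[:2]-[-20,-125])
L2,R2,D2=[onplane(s,sb(*p),n,d+h) for p,h in(((605,52),.027),((137,158),.027),((598,140),.003))]
print("scene",loc(D2),loc(L2),loc(R2))
k,e=tri([ray(t,ta(388,460)),ray(s,sb(323,107))]);print("knob",k,e,loc(k))
for c,p in((t,ta(388,460)),(s,sb(323,107))): q=onplane(c,p,n,d+.044);print(q,loc(q))
np.savez("pose.npz",o=o,x=x,y=y,n=n,u=u,p0=p0)
E
```

```text
[[ 0.8077  0.2079  0.146 ]
 [ 0.7181 -0.1366  0.146 ]
 [ 0.6733  0.239   0.146 ]
 [ 0.589  -0.0989  0.146 ]
 [ 0.5785  0.2651  0.04  ]
 [ 0.4877 -0.0765  0.04  ]]
yaw -14.287995743253529 w 0.35589457873546926 0.3483209059697488 roofdepth 0.13620664990752512 full 0.23718539288423185
o [0.64690999 0.06550319 0.        ]
[123.2  92.7   3. ]
[ 49.4 126.5  27. ]
[  50.  -122.9   27. ]
hub s,y est [67.2  0.7] [69.4  1.5] [70.   2.1]
scene [107.5  96.8   3. ] [ 44.7 127.1  27. ] [  46.6 -121.8   27. ]
knob [0.55467379 0.05545678 0.13755024] [np.float64(3.259283798434417e-05), np.float64(3.259283798441809e-05)] [ 92.4 -32.5  45.6]
[0.55487517 0.05551197 0.13550324] [ 91.1 -32.4  44. ]
[0.55237115 0.05698236 0.13271379] [ 87.1 -31.6  44. ]
```

The top crop shows the dial at (205,325), the left and right knobs at (128,430) and (527,530), and the hand knob at about 2 o'clock at (388,460). The needle is a little under one tick, so the crank is about 0.84 turn off the stop. The scene crop shows the hand knob from (318,72) to (328,142). Triangulating the two views puts the knob 45.6 mm out from the panel, against 44 given.

Request:
step_arm([
  {"delta_pos": [50,-220,60],"roll": 6.8,"fingers": 0.7},
  {"delta_pos": [50,-220,60],"roll": 6.8,"fingers": 0.7},
  {"delta_pos": [50,-220,60],"roll": 6.8,"fingers": 0.7},
  {"delta_pos": [50,-220,60],"roll": 6.8,"fingers": 0.7},
  {"delta_pos": [110,-433,60],"roll": 6.8,"fingers": 0.7},
  {"delta_pos": [110,-433,60],"roll": 6.8,"fingers": 0.7},
  {"delta_pos": [110,-433,60],"roll": 6.8,"fingers": 0.7},
  {"delta_pos": [110,-433,60],"roll": 6.8,"fingers": 0.7},
  {"delta_pos": [110,-433,60],"roll": 6.8,"fingers": 0.7},
  {"delta_pos": [110,-433,60],"roll": 6.8,"fingers": 0.7},
])

```text
time: 1.35
position: [0.2991, 0.0569, 0.2911]
eef_rot: [0.125, 0.992, 0.0, -0.0]
force: [-0.8, 0.2, -0.0]
gripper_width: 0.694
finger_force: 0.0
```

Request:
step_arm([
  {"delta_pos": [254,0,-60],"roll": 0,"fingers": 0.7},
  {"delta_pos": [254,0,-60],"roll": 0,"fingers": 0.7},
  {"delta_pos": [254,0,-60],"roll": 0,"fingers": 0.7},
  {"delta_pos": [254,0,-60],"roll": 0,"fingers": 0.7},
  {"delta_pos": [254,0,-60],"roll": 0,"fingers": 0.7},
  {"delta_pos": [254,0,-60],"roll": 0,"fingers": 0.7},
  {"delta_pos": [254,0,-60],"roll": 0,"fingers": 0.7},
  {"delta_pos": [254,0,-60],"roll": 0,"fingers": 0.7},
])

```text
time: 2.35
position: [0.5524, 0.0571, 0.2327]
eef_rot: [0.124, 0.992, 0.0, 0.001]
force: [-0.8, 0.7, 0.1]
gripper_width: 0.7
finger_force: 0.0
```

Request:
step_arm([
  {"delta_pos": [0,0,-50],"roll": 0,"fingers": 0.6},
  {"delta_pos": [0,0,-50],"roll": 0,"fingers": 0.6},
  {"delta_pos": [0,0,-50],"roll": 0,"fingers": 0.6},
])

```text
time: 2.72
position: [0.5534, 0.0567, 0.1833]
eef_rot: [0.125, 0.992, 0.0, 0.001]
force: [0.5, 0.4, 0.2]
gripper_width: 0.6
finger_force: 0.0
```

```bash
python3 - <<'E'
from workcell import *
import cv2,numpy as np
c=camera("scene");i=c["img"][130:280,240:440,::-1]
cv2.imwrite("pics/s2.png",cv2.convertScaleAbs(cv2.resize(i,None,fx=4,fy=4,interpolation=2),alpha=1.8))
print(read_state()["position"])
E
```

```text
[0.55400779 0.05673009 0.18378459]
```

View pics/s2.png

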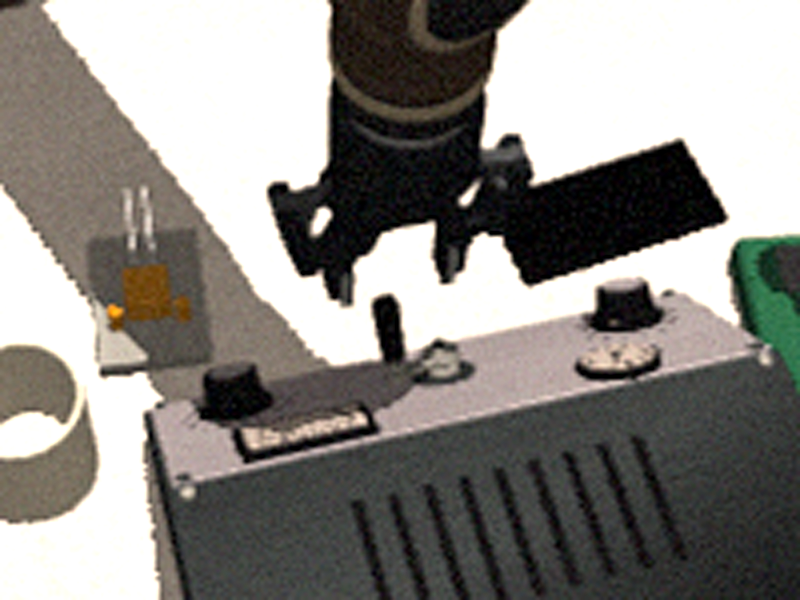

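Fingertips at (345,300) and (447,275) straddle the knob, whose tip is at (385,300). I'll descend and grip.

Request:
step_arm([
  {"delta_pos": [0,0,-30],"roll": 0,"fingers": 0.6},
  {"delta_pos": [0,0,-62],"roll": 0,"fingers": 0.6},
  {"delta_pos": [0,0,-62],"roll": 0,"fingers": 0.6},
  {"delta_pos": [0,0,-62],"roll": 0,"fingers": 0.6},
])

```text
time: 3.28
position: [0.5544, 0.0568, 0.1216]
eef_rot: [0.125, 0.992, 0.0, 0.001]
force: [-0.3, -0.2, 0.8]
gripper_width: 0.6
finger_force: 0.0
```

Request:
step_arm([
  {"delta_pos": [0,0,0],"roll": 0,"fingers": 0},
  {"delta_pos": [0,0,0],"roll": 0,"fingers": 0},
  {"delta_pos": [0,0,0],"roll": 0,"fingers": 0},
  {"delta_pos": [0,0,0],"roll": 0,"fingers": 0},
  {"delta_pos": [0,0,0],"roll": 0,"fingers": 0},
  {"delta_pos": [0,0,0],"roll": 0,"fingers": 0},
], newtons=40)

```text
time: 4.03
position: [0.5531, 0.0564, 0.1198]
eef_rot: [0.125, 0.992, -0.0, 0.0]
force: [-3.1, -1.1, 6.2]
gripper_width: 0.169
finger_force: 39.2
```

```bash
python3 - <<'E'
from workcell import *
import cv2,numpy as np
c=camera("scene");i=c["img"][150:270,270:430,::-1]
cv2.imwrite("pics/s3.png",cv2.convertScaleAbs(cv2.resize(i,None,fx=5,fy=5,interpolation=2),alpha=2))
P=np.load("pose.npz");s=read_state();g=s["position"]+[0,0,.019]
h=P["p0"]+.069*P["u"]+.001*P["y"]+.044*P["n"];e=g-h
a=np.array([P["u"]@e,P["y"]@e,P["n"]@e])*1000
print(s["position"],s["force"],a,np.hypot(*a[:2]),np.degrees(np.arctan2(a[1],a[0])),P["u"],P["y"],P["n"],h)
E
```

```text
[0.55308943 0.05644567 0.11979793] [-2.41445524 -1.95344352  5.90194916] [ 23.00508137 -32.93188157   3.71628479] 40.17141511350995 -55.063172678886104 [ 0.68523417 -0.17451111  0.70710678] [0.24679599 0.96906746 0.        ] [-0.68523417  0.17451111  0.70710678] [0.54799954 0.09172499 0.11990307]
```

View pics/s3.png

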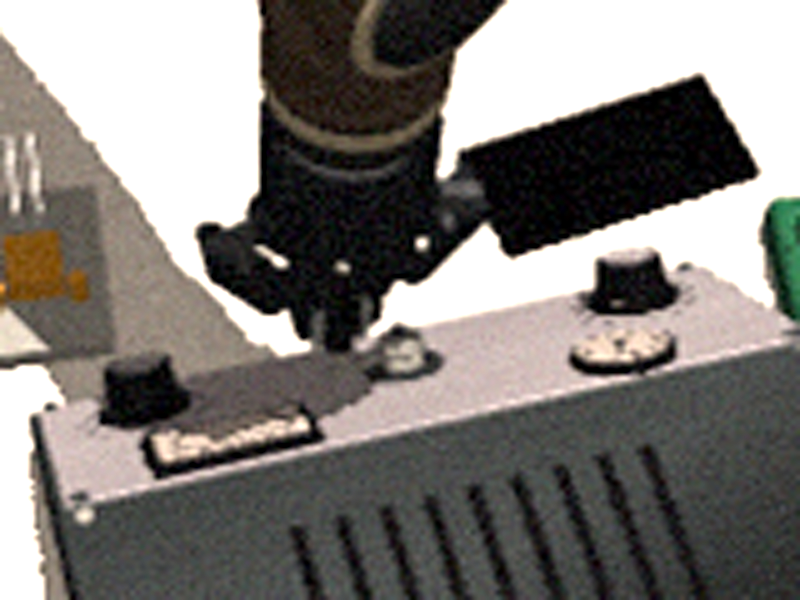

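Knob gripped: the fingers at (340,330) closed on it and the width is 0.169. Next I'll compute the circular path in world increments.

```bash
cat >arc.py <<'E'
import numpy as np,sys
P=np.load("pose.npz")
def arc(q0,qs,r=38,corr=(0,0,0)):
    f=lambda q:r*(np.cos(np.radians(q))*P["u"]+np.sin(np.radians(q))*P["y"])
    for i,q in enumerate(qs):print(q,np.round(f(q)-f(q0)+np.array(corr)*(i+1)/len(qs),1).tolist())
E
python3 -c "
from arc import *
arc(-56,[-66,-78,-90,-102,-114,-126,-126])
arc(-126,[-138,-150,-162,-174,-186,-198,-198])"
```

```text
-66 [-4.8, -2.1, -4.1]
-78 [-10.5, -3.2, -9.4]
-90 [-16.2, -2.6, -15.0]
-102 [-21.4, -0.4, -20.6]
-114 [-25.9, 3.3, -26.0]
-126 [-29.7, 8.3, -30.8]
-126 [-29.7, 8.3, -30.8]
-138 [-2.7, 6.2, -4.2]
-150 [-4.3, 13.2, -7.5]
-162 [-4.8, 20.8, -9.8]
-174 [-4.0, 28.6, -10.9]
-186 [-2.0, 36.3, -10.9]
-198 [1.0, 43.6, -9.8]
-198 [1.0, 43.6, -9.8]
```

Request:
step_arm([
  {"delta_pos": [-4.8,-2.1,-4.1],"roll": 0,"fingers": 0},
  {"delta_pos": [-10.5,-3.2,-9.4],"roll": 0,"fingers": 0},
  {"delta_pos": [-16.2,-2.6,-15.0],"roll": 0,"fingers": 0},
  {"delta_pos": [-21.4,-0.4,-20.6],"roll": 0,"fingers": 0},
  {"delta_pos": [-25.9,3.3,-26.0],"roll": 0,"fingers": 0},
  {"delta_pos": [-29.7,8.3,-30.8],"roll": 0,"fingers": 0},
  {"delta_pos": [-29.7,8.3,-30.8],"roll": 0,"fingers": 0},
])

```text
time: 4.95
position: [0.524, 0.0665, 0.0888]
eef_rot: [0.124, 0.992, 0.001, 0.001]
force: [-1.5, 5.8, 4.2]
gripper_width: 0.174
finger_force: 39.3
```

```bash
cat >st.py <<'E'
from workcell import *
import numpy as np
P=np.load("pose.npz");s=read_state();B=np.array([P["u"],P["y"],P["n"]])
h=P["p0"]+.069*P["u"]+.001*P["y"]+.044*P["n"]
a=B@(s["position"]+[0,0,.019]-h)*1000
print(s["time"],"uyn",a.round(1),"F",(B@s["force"]).round(1),"q",np.degrees(np.arctan2(a[1],a[0])).round(1),np.hypot(*a[:2]).round(1),s["position"].round(4),s["gripper_width"])
E
python3 st.py
```

```text
4.95 uyn [-20.6 -30.4   3.5] F [0.9 5.3 5.1] q -124.2 36.7 [0.524  0.0665 0.0888] 0.17390560240673966
```

Request:
step_arm([
  {"delta_pos": [-2.5,7,-4.2],"roll": 0,"fingers": 0},
  {"delta_pos": [-4.1,14,-7.5],"roll": 0,"fingers": 0},
  {"delta_pos": [-4.6,21.8,-9.8],"roll": 0,"fingers": 0},
  {"delta_pos": [-3.8,29.6,-10.9],"roll": 0,"fingers": 0},
  {"delta_pos": [-1.8,37.3,-10.9],"roll": 0,"fingers": 0},
  {"delta_pos": [1.2,44.6,-9.8],"roll": 0,"fingers": 0},
  {"delta_pos": [1.2,44.6,-9.8],"roll": 0,"fingers": 0},
])

```text
time: 5.82
position: [0.526, 0.1096, 0.0799]
eef_rot: [0.125, 0.992, -0.0, 0.002]
force: [-1.0, -1.3, 9.6]
gripper_width: 0.17
finger_force: 39.8
```

```bash
python3 st.py; python3 -c "
from arc import *
arc(-198,[-210,-222,-234,-246,-258,-270,-282,-294,-306,-318,-318])"
```

```text
5.825 uyn [-33.   11.9   3.3] F [ 6.3 -1.5  7.3] q 160.1 35.1 [0.526  0.1096 0.0799] 0.1696431305219805
-210 [4.0, 6.5, 2.3]
-222 [8.8, 11.9, 5.6]
-234 [14.1, 16.0, 9.8]
-246 [19.8, 18.7, 14.6]
-258 [25.6, 19.7, 20.0]
-270 [31.2, 19.1, 25.6]
-282 [36.5, 17.0, 31.1]
-294 [41.0, 13.3, 36.5]
-306 [44.8, 8.2, 41.3]
-318 [47.5, 2.0, 45.5]
-318 [47.5, 2.0, 45.5]
```

Request:
step_arm([
  {"delta_pos": [4.2,6.5,3.5],"roll": 0,"fingers": 0},
  {"delta_pos": [9.1,11.9,7.3],"roll": 0,"fingers": 0},
  {"delta_pos": [14.4,16,11.5],"roll": 0,"fingers": 0},
  {"delta_pos": [20.1,18.7,16.3],"roll": 0,"fingers": 0},
  {"delta_pos": [25.9,19.7,21.7],"roll": 0,"fingers": 0},
  {"delta_pos": [31.5,19.1,27.3],"roll": 0,"fingers": 0},
  {"delta_pos": [36.8,17,32.8],"roll": 0,"fingers": 0},
  {"delta_pos": [41.3,13.3,38.2],"roll": 0,"fingers": 0},
  {"delta_pos": [45.1,8.2,43],"roll": 0,"fingers": 0},
  {"delta_pos": [47.8,2,47.2],"roll": 0,"fingers": 0},
  {"delta_pos": [47.8,2,47.2],"roll": 0,"fingers": 0},
])

```text
time: 7.2
position: [0.5732, 0.1107, 0.1263]
eef_rot: [0.125, 0.992, -0.0, 0.0]
force: [4.5, -4.3, -7.9]
gripper_width: 0.172
finger_force: 39.4
```

```bash
python3 st.py; python3 -c "
from arc import *
arc(-318,[-324,-330,-336,-342,-348,-354,-360,-366])"
```

```text
7.2 uyn [31.9 24.6  4. ] F [-1.8 -3.  -9.5] q 37.6 40.2 [0.5732 0.1107 0.1263] 0.17235761947378503
-324 [1.0, -3.4, 1.8]
-330 [1.6, -7.0, 3.3]
-336 [2.0, -10.8, 4.6]
-342 [2.0, -14.6, 5.6]
-348 [1.8, -18.5, 6.3]
-354 [1.3, -22.5, 6.8]
-360 [0.4, -26.3, 6.9]
-366 [-0.7, -30.2, 6.8]
```

Request:
step_arm([
  {"delta_pos": [1.2,-3.4,1.5],"roll": 0,"fingers": 0},
  {"delta_pos": [1.8,-7,3],"roll": 0,"fingers": 0},
  {"delta_pos": [2.2,-10.8,4.3],"roll": 0,"fingers": 0},
  {"delta_pos": [2.2,-14.6,5.3],"roll": 0,"fingers": 0},
  {"delta_pos": [2,-18.5,6],"roll": 0,"fingers": 0},
  {"delta_pos": [1.5,-22.5,6.5],"roll": 0,"fingers": 0},
  {"delta_pos": [1.5,-22.5,6.5],"roll": 0,"fingers": 0},
])

```text
time: 8.07
position: [0.5742, 0.0886, 0.1327]
eef_rot: [0.125, 0.992, -0.0, 0.0]
force: [3.5, -1.9, -5.2]
gripper_width: 0.174
finger_force: 39.6
```

```bash
python3 st.py
```

```text
8.075 uyn [41.   3.4  4. ] F [-1.  -0.9 -6.4] q 4.8 41.1 [0.5742 0.0886 0.1327] 0.1742958293133607
```

Request:
step_arm([
  {"delta_pos": [-0.9,-3.8,0.1],"roll": 0,"fingers": 0},
  {"delta_pos": [-1.5,-6,0.1],"roll": 0,"fingers": 0},
  {"delta_pos": [-1.5,-6,0.1],"roll": 0,"fingers": 0},
])

```text
time: 8.45
position: [0.5732, 0.0845, 0.1329]
eef_rot: [0.124, 0.992, 0.002, 0.001]
force: [5.8, 4.8, -5.4]
gripper_width: 0.175
finger_force: 39.7
```

```bash
python3 st.py
```

```text
8.45 uyn [41.2 -0.8  4. ] F [-0.7  6.1 -7. ] q -1.1 41.2 [0.5732 0.0845 0.1329] 0.17463031357563624
```

Request:
step_arm([
  {"delta_pos": [-0.7,-3,0],"roll": 0,"fingers": 0},
  {"delta_pos": [-0.7,-3,0],"roll": 0,"fingers": 0},
  {"delta_pos": [-0.7,-3,0],"roll": 0,"fingers": 0},
])

```text
time: 8.82
position: [0.5732, 0.0841, 0.1329]
eef_rot: [0.123, 0.992, 0.004, 0.001]
force: [8.1, 14.4, -8.7]
gripper_width: 0.174
finger_force: 39.8
```

```bash
python3 st.py;python3 - <<'E'
from workcell import *
import cv2
c=camera("scene");i=c["img"][170:270,270:430,::-1]
cv2.imwrite("pics/s4.png",cv2.convertScaleAbs(cv2.resize(i,None,fx=5,fy=5,interpolation=2),alpha=1.8))
E
```

```text
8.825 uyn [41.2 -1.2  4.1] F [-3.1 15.9 -9.2] q -1.6 41.2 [0.5732 0.0841 0.1329] 0.1741184176790958
```

View pics/s4.png

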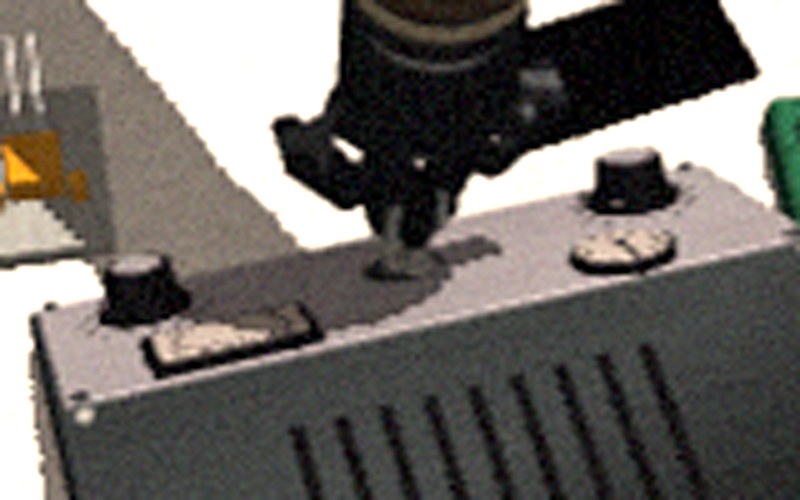

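Stop confirmed: a further 3 mm of command moved the knob only 0.4 mm and added 10 N. The dial needle at (625,245) points toward the upper edge of the panel, the thick tick. All the measured points fit a 38 mm circle to within 0.3 mm, so I'll base the path back on that circle.

```bash
python3 - <<'E'
from arc import *
B=np.array([P["u"],P["y"],P["n"]]);h=P["p0"]+.069*P["u"]+.001*P["y"]+.044*P["n"]
t=h+B.T@np.array([.041,-.0006,.004])-[0,0,.019];print("q0 tcp",t,"delta from cmd",(t-[.5716,.0799,.1322])*1000)
arc(0,range(15,181,15));arc(180,range(195,361,15))
E
```

```text
q0 tcp [0.57320513 0.08468664 0.13272287] delta from cmd [1.60512771 4.78664223 0.52287143]
15 [1.5, 9.8, -0.9]
30 [1.2, 19.3, -3.6]
45 [-1.0, 28.0, -7.9]
60 [-4.9, 35.2, -13.4]
75 [-10.2, 40.5, -19.9]
90 [-16.7, 43.5, -26.9]
105 [-23.7, 43.9, -33.8]
120 [-30.9, 41.8, -40.3]
135 [-37.8, 37.4, -45.9]
150 [-43.9, 30.8, -50.1]
165 [-48.8, 22.6, -52.8]
180 [-52.1, 13.3, -53.7]
195 [-1.5, -9.8, 0.9]
210 [-1.2, -19.3, 3.6]
225 [1.0, -28.0, 7.9]
240 [4.9, -35.2, 13.4]
255 [10.2, -40.5, 19.9]
270 [16.7, -43.5, 26.9]
285 [23.7, -43.9, 33.8]
300 [30.9, -41.8, 40.3]
315 [37.8, -37.4, 45.9]
330 [43.9, -30.8, 50.1]
345 [48.8, -22.6, 52.8]
360 [52.1, -13.3, 53.7]
```

Request:
step_arm([
  {"delta_pos": [1.6,4.8,0.5],"roll": 0,"fingers": 0},
])

```text
time: 9.0
position: [0.5735, 0.0853, 0.1329]
eef_rot: [0.124, 0.992, -0.0, 0.0]
force: [3.7, -3.1, -7.5]
gripper_width: 0.168
finger_force: 39.9
```

Request:
step_arm([
  {"delta_pos": [1.5,9.8,-0.9],"roll": 0,"fingers": 0},
  {"delta_pos": [1.2,19.3,-3.6],"roll": 0,"fingers": 0},
  {"delta_pos": [-1,28,-7.9],"roll": 0,"fingers": 0},
  {"delta_pos": [-4.9,35.2,-13.4],"roll": 0,"fingers": 0},
  {"delta_pos": [-10.2,40.5,-19.9],"roll": 0,"fingers": 0},
  {"delta_pos": [-16.7,43.5,-26.9],"roll": 0,"fingers": 0},
  {"delta_pos": [-23.7,43.9,-33.8],"roll": 0,"fingers": 0},
  {"delta_pos": [-30.9,41.8,-40.3],"roll": 0,"fingers": 0},
  {"delta_pos": [-37.8,37.4,-45.9],"roll": 0,"fingers": 0},
  {"delta_pos": [-43.9,30.8,-50.1],"roll": 0,"fingers": 0},
  {"delta_pos": [-48.8,22.6,-52.8],"roll": 0,"fingers": 0},
  {"delta_pos": [-52.1,13.3,-53.7],"roll": 0,"fingers": 0},
])

```text
time: 10.5
position: [0.5216, 0.0989, 0.0793]
eef_rot: [0.124, 0.992, 0.001, 0.001]
force: [7.5, -0.3, -6.0]
gripper_width: 0.173
finger_force: 40.2
```

```bash
python3 st.py
```

```text
10.5 uyn [-34.6   0.4   4.1] F [ 1.   1.6 -9.4] q 179.3 34.6 [0.5216 0.0989 0.0793] 0.17336885007170547
```

Forces are small. Continuing through the remaining half turns.

Request:
step_arm([
  {"delta_pos": [-1.5,-9.8,0.9],"roll": 0,"fingers": 0},
  {"delta_pos": [-1.2,-19.3,3.6],"roll": 0,"fingers": 0},
  {"delta_pos": [1,-28,7.9],"roll": 0,"fingers": 0},
  {"delta_pos": [4.9,-35.2,13.4],"roll": 0,"fingers": 0},
  {"delta_pos": [10.2,-40.5,19.9],"roll": 0,"fingers": 0},
  {"delta_pos": [16.7,-43.5,26.9],"roll": 0,"fingers": 0},
  {"delta_pos": [23.7,-43.9,33.8],"roll": 0,"fingers": 0},
  {"delta_pos": [30.9,-41.8,40.3],"roll": 0,"fingers": 0},
  {"delta_pos": [37.8,-37.4,45.9],"roll": 0,"fingers": 0},
  {"delta_pos": [43.9,-30.8,50.1],"roll": 0,"fingers": 0},
  {"delta_pos": [48.8,-22.6,52.8],"roll": 0,"fingers": 0},
  {"delta_pos": [52.1,-13.3,53.7],"roll": 0,"fingers": 0},
])

```text
time: 12.0
position: [0.5735, 0.0853, 0.1329]
eef_rot: [0.125, 0.992, -0.0, -0.0]
force: [3.1, -2.4, -9.2]
gripper_width: 0.174
finger_force: 39.7
```

```bash
python3 st.py
```

```text
12.0 uyn [41.3  0.1  4. ] F [-4.  -1.5 -9. ] q 0.1 41.3 [0.5735 0.0853 0.1329] 0.17369931374740083
```

Request:
step_arm([
  {"delta_pos": [1.5,9.8,-0.9],"roll": 0,"fingers": 0},
  {"delta_pos": [1.2,19.3,-3.6],"roll": 0,"fingers": 0},
  {"delta_pos": [-1,28,-7.9],"roll": 0,"fingers": 0},
  {"delta_pos": [-4.9,35.2,-13.4],"roll": 0,"fingers": 0},
  {"delta_pos": [-10.2,40.5,-19.9],"roll": 0,"fingers": 0},
  {"delta_pos": [-16.7,43.5,-26.9],"roll": 0,"fingers": 0},
  {"delta_pos": [-23.7,43.9,-33.8],"roll": 0,"fingers": 0},
  {"delta_pos": [-30.9,41.8,-40.3],"roll": 0,"fingers": 0},
  {"delta_pos": [-37.8,37.4,-45.9],"roll": 0,"fingers": 0},
  {"delta_pos": [-43.9,30.8,-50.1],"roll": 0,"fingers": 0},
  {"delta_pos": [-48.8,22.6,-52.8],"roll": 0,"fingers": 0},
  {"delta_pos": [-52.1,13.3,-53.7],"roll": 0,"fingers": 0},
])

```text
time: 13.5
position: [0.5217, 0.0993, 0.0794]
eef_rot: [0.124, 0.992, 0.001, 0.001]
force: [6.2, -0.6, -7.2]
gripper_width: 0.172
finger_force: 40.1
```

Request:
step_arm([
  {"delta_pos": [-1.5,-9.8,0.9],"roll": 0,"fingers": 0},
  {"delta_pos": [-1.2,-19.3,3.6],"roll": 0,"fingers": 0},
  {"delta_pos": [1,-28,7.9],"roll": 0,"fingers": 0},
  {"delta_pos": [4.9,-35.2,13.4],"roll": 0,"fingers": 0},
  {"delta_pos": [10.2,-40.5,19.9],"roll": 0,"fingers": 0},
  {"delta_pos": [16.7,-43.5,26.9],"roll": 0,"fingers": 0},
  {"delta_pos": [23.7,-43.9,33.8],"roll": 0,"fingers": 0},
  {"delta_pos": [30.9,-41.8,40.3],"roll": 0,"fingers": 0},
  {"delta_pos": [37.8,-37.4,45.9],"roll": 0,"fingers": 0},
  {"delta_pos": [43.9,-30.8,50.1],"roll": 0,"fingers": 0},
  {"delta_pos": [48.8,-22.6,52.8],"roll": 0,"fingers": 0},
  {"delta_pos": [52.1,-13.3,53.7],"roll": 0,"fingers": 0},
])

```text
time: 15.0
position: [0.5735, 0.0853, 0.1329]
eef_rot: [0.125, 0.992, -0.0, -0.0]
force: [1.6, -2.3, -10.3]
gripper_width: 0.174
finger_force: 39.7
```

Request:
step_arm([
  {"delta_pos": [0,0,0],"roll": 0,"fingers": 0},
  {"delta_pos": [0,0,0],"roll": 0,"fingers": 0},
  {"delta_pos": [0,0,0],"roll": 0,"fingers": 0},
])

```text
time: 15.38
position: [0.5734, 0.0849, 0.1329]
eef_rot: [0.125, 0.992, 0.0, 0.0]
force: [3.8, 0.7, -7.8]
gripper_width: 0.169
finger_force: 39.9
```

```bash
python3 st.py;python3 - <<'E'
from workcell import *
import cv2,numpy as np
a=camera("scene")["img"][170:270,270:430,::-1];b=camera("top")["img"][85:215,230:390,::-1]
a=cv2.resize(a,(640,400),interpolation=2)[:270];b=cv2.resize(b,(640,520),interpolation=2)[130:450]
cv2.imwrite("pics/s5.png",cv2.convertScaleAbs(np.vstack([a,b]),alpha=1.8))
E
```

```text
15.375 uyn [41.2 -0.3  4.1] F [-3.   1.6 -8. ] q -0.4 41.2 [0.5734 0.0849 0.1329] 0.16896063541021436
```

View pics/s5.png

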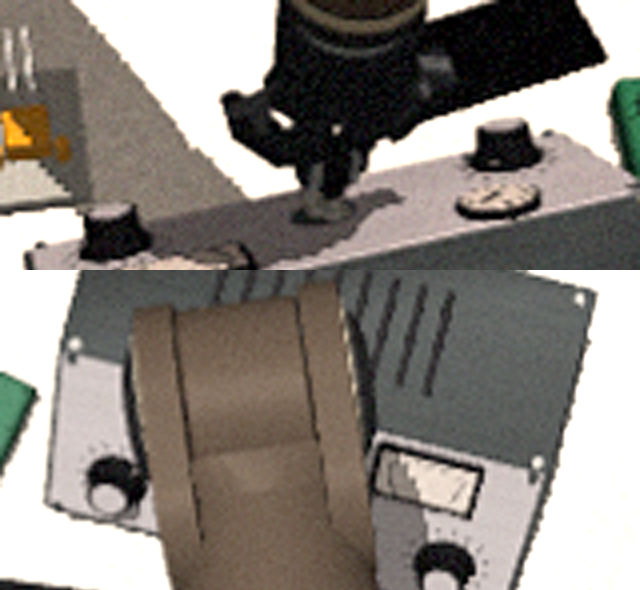

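The dial needle at (500,198) has moved off the thick tick by about two ticks. The gripper still holds the knob within 0.5 mm of where it was at the stop.

```bash
python3 -c "
from workcell import *
print(sign_off())"
```

```text
the job is handed in; nothing more can be done
None
```

I turned the crank clockwise to its stop, backed it off two full turns (within about 1°), and handed the job in at about 15 s with the knob still gripped.

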